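Pack up the clay-modelling case

ROBOT

A 7-joint arm with a two-finger parallel gripper is mounted at the origin on the work surface. World frame = base frame: x ahead of the robot, y to its left, z up, the work surface at z = 0. Lengths are in m, angles in rad, forces in N, time in s.
With the tool pointing down it reaches from about 0.375 to 0.925 m from the base axis. Payload 3.1 kg.
Tool frame: the origin (TCP) lies on the centre line of the jaws, within the pads' length; the fingertips stand 25 mm ahead of it and the grasp point (between the pads) lies 6 mm ahead of it (nose_length is the distance from the TCP to the fingertips, in m); z points along the fingers, y is the line along which they close (so a half turn about z gives the same grasp; the last joint's range is limited). The gripper opens to 85 mm and grips with 20 to 120 N. Pads are 22 mm wide; open, the fingers measure 114 mm over their backs; the gripper's body (76 mm by 85 mm) begins 54 mm behind the grasp point. The pads swing forward as they close: fully open they stand 13 mm farther back than shut.
Start: joints at [-1.222, 0.383, 0.044, 1.598, -0.018, 1.161, -0.05], TCP at [0.281, 0.586, 0.256] pointing down, gripper open.
Joint ranges: [-2.61, 2.61], [-0.41, 2.15], [-1.48, 1.57], [0, 2.5], [-1.57, 4.71], [0.05, 1.97], [-2.85, 2.85]. Speed limits (rad/s): [2.79, 2.79, 3.14, 3.14, 3.14, 3.14, 3.14].

INTERFACE

Orientations are given as a rotation vector (axis times angle).
In Python, from workcell import observe, capture, finish_job, silhouettes, mark_of, nose_length gives the robot as it stands.
- The arm moves only by the shell command python3 -m crank 'ROWS' [OPENING] [FORCE]. ROWS is text: rows parted by semicolons, each of 6 numbers parted by spaces: the shift along the tool's x, y, z as a fraction of full scale, then the turn, a rotation vector about the tool's x, y, z as a fraction of full scale. In form: dx dy dz rx ry rz; .... A call has exactly 5 rows; each row shifts and turns the commanded pose from where the row before left it, along the tool's axes as they then stand; what a row does not reach is not made up. Full scale, the value 1, is 0.8 m for a shift and 180 degrees for a turn. A row lasts 1/8 s, in which the tool goes at most 62.5 mm and 10.7 degrees, less where a joint would pass 70% of its speed; a pose out of reach is approached as far as the arm can. A call with a number of a shift or a turn outside -1 to 1 is refused whole. A call with a gripper value outside its range is refused whole. OPENING is the opening, from 0 (shut) to 1 (fully open), set as the call begins (- or left out, the last holds). The fingers move at their own pace and stop on an object; FORCE is the grip in N (left out, the last holds). Time passes only in rows, so rows that do not move let the fingers close, or fill a call up. It gives the time, the measured TCP pose, the force, the opening and the grip force at its end, in the units of the state.
- observe(): the state, without advancing time (a new reading comes with each control period).
- capture(name): name is "scene" or "top" or "wrist"; returns a dict with "color" (384x512x3 uint8, red, green, blue), "fovy" (degrees; the focal length in pixels is half the picture's height over the tangent of half this angle, whatever the lens; pixels are square), "cx", "cy" (the principal point, pixels), "rvec" (rotation vector, rad) and "tvec" (3), from world to camera coordinates, as OpenCV has them; the wrist camera has in their place "tool_from_camera" (4x4, takes a point from camera to tool coordinates, whose origin is the TCP and whose axes are the flange's). Camera axes: x right, y down, z forward; pixel columns grow to the right and rows downward; lengths in m; the calibration is good to about 2 mm. A picture is of the moment at which its call begins: read the wrist's pose just before it. There is no depth.
- finish_job(): hands the job in; it is judged then, once.
Trained networks look in a picture, given as the dict that the camera call returned (one of the last four; its "shot" number tells which), for a name from the list of things; names that differ only in an ending like _2 or _b are one class to them, and where a whole thing is asked for, a point or a joint stands for the part that bears it (a point fixed in the world has none). Each returns a list of dicts, best first, with "p" (0 to 1); they miss things now and then, are a little off and sometimes report something else, mostly with a low value. They report only what shows in the picture. A call takes as long as a camera call. They do not tell look-alikes from the thing itself.
- silhouettes(picture, target): "mask" (384x512 bool, what is visible of it).
- mark_of(picture, target): "at" ([x, y, z] in m, in the coordinates of the camera as it stood for that picture, good to about 4 mm: a listed point, or the origin of a listed thing).
The state is a dict: "t": time; "qpos": joint angles; "qd": joint speeds; "tau": joint torques, N m; "eef_pos": TCP position; "tcp_rot": TCP orientation; "force": force on the tool from outside, world axes, zero at the start; "ft_torque": the same for the moment, N m; "width": finger opening in m; "grip_force": force on a finger pad.
Only numpy, scipy, OpenCV 4.12 (cv2) and the standard library are available. Lean on these libraries where they do the work, as an engineer would, in place of code of your own. Each camera call takes 0.05 s, during which the arm holds its last target. There are 200 camera calls.

TASK

Close up the wooden modelling case: with the fingertips, push the upright red tool flap down until it lies flat inside the case, and only then push the hinged lid over from behind until it is fully shut on the case. Only push: do not pinch the flap or the lid, do not let the lid slam, and leave the clay figures, bottle, cap, marker, tool cup and the wooden knife in the case where they are. Finish with the hand clear.

Things in the scene. Friction and masses are not known exactly. Their poses are not given: they have to be found in the camera images.
- case: light wooden case, fixed to the table, 280 (x) x 210 (y) x 85 mm high, walls 7 mm. Origin: centre of its underside; z up. Lid hinged on its +y rim, tool flap inside along its -y wall. Clay blocks up to 32 mm high lie under the flap; a divider, top at 51 mm, runs along x at y = +35 mm. Offsets in the other entries are in the case's axes, heights above the table.
- lid (a joint): lid angle, rad: 0 = shut flat on the rim, 1.57 = upright, more = leaning outwards (+y), stop at 1.9; starts open at 1.45 to 1.8. Board 280 mm long (x), 210 mm from hinge to free edge, 10 mm thick, about 0.3 kg. The hinge is stiff (about 0.6 Nm of friction): the lid stays at any angle, neither falls nor springs.
- flap (a joint): flap angle, rad: 0 = folded flat inside the case, 1.57 = upright, stop at 1.7; starts at 1.35 to 1.65. Board 240 mm long (x), 127 mm from hinge to free edge, 8 mm thick; folds over towards +y. The hinge is stiff (about 0.2 Nm of friction): the flap stays at any angle.
- lid_hinge (a point): point on the lid's hinge line (along x), half-way along it: at (0, +105, 85) mm in the case's axes. Shut, the lid reaches from here to -y and its outer face is 95 mm high; upright, its top edge is 295 mm high and its outer face lies 10 mm to +y of this line.
- flap_hinge (a point): point on the flap's hinge line (along x), half-way along it: at (0, -90, 54) mm in the case's axes. Upright, the flap's red face lies 7 mm to -y of this line and its top edge is 181 mm high; folded, the red face is 61 mm high, below the rim.
- lid_face (a point): centre of the lid's plain wooden outer face, 105 mm from the hinge line; z = outward normal of that face (up when shut), y from the free edge to the hinge. The inner face is lined in blue.
- flap_face (a point): centre of the flap's plain red face (its -y side when upright, its top when folded), 64 mm from the hinge line; z = outward normal of that face (up when folded), y from the hinge to the free edge. The other side is plywood with five modelling tools clipped on.
- figure_mid (a point): loose dried-clay figure with a snouted head, standing on the table past the far (+x) end of the case, 68 mm wide, 161 mm tall; point on its axis 80 mm above its foot, z = its own up axis
- small_figure_mid (a point): loose small dark clay figure standing on the table beyond the lid, about 330 mm to +y of the case's centre, 60 mm wide, 113 mm tall; point on its axis 50 mm above its foot, z up
- bottle_mid (a point): loose clear water bottle with a teal label, standing past the far (+x) end of the case, 62 mm across, 200 mm tall; point on its axis at half height, z up
- cap_center (a point): loose teal bottle cap, 30 mm across, 14 mm high, lying on the table near the case's far (+x, +y) corner, beyond the lid; point at its centre
- marker_mid (a point): loose red marker with white cap, 135 x 14 x 14 mm, lying on the table off the case's far (+x, -y) corner; point inside its barrel
- tool_cup_mid (a point): loose blue cup with modelling tools standing in it, 80 mm across, 90 mm tall (tools reach about 165 mm), on the table about 310 mm to -y of the case's centre; point on its axis at half the cup's height, z up
- knife_mid (a point): loose wooden modelling knife, 150 x 18 x 10 mm, lying on the case's floor (6 mm above the table) along the strip between the divider and the +y wall; it stays there under the lid
Not all that is in view belongs to the job. What is shaped like the part that bears tool_cup_mid but pink or purple is not meant. Leave any pink or yellow look-alike of the part that bears bottle_mid alone.

How it is judged:
By the outcome, as a careful person would: the job done as asked, in the order asked, and still so for the second after the job is handed in, with the robot touching nothing.
It also fails if it takes over 59 s, if anything falls off the work surface, if the arm or the gripper's body presses on something with over 40 N, if the wrist force passes 120 N, or if a joint passes its speed limit or range.

## Working session

There is one attempt and no reset: what is moved stays moved. The work goes in short steps, Python scripts to look and compute and a shell command to move; the robot and the scene stay as the last step left them, time stands still between calls to the robot, and variables do not carry over. Pictures are saved under pics/ and viewed, at most 10 in all, crops included, and the job is handed in when it is done.

```bash
mkdir -p pics; cat > h.py <<'E'
import numpy as np,cv2
from scipy.spatial.transform import Rotation as R
from workcell import *
def w_from(pic,p):
    Rm=cv2.Rodrigues(np.array(pic["rvec"],float))[0]
    return Rm.T@(np.array(p)-np.array(pic["tvec"]))
def proj(pic,P):
    f=pic["color"].shape[0]/2/np.tan(np.radians(pic["fovy"])/2)
    q=cv2.Rodrigues(np.array(pic["rvec"],float))[0]@np.array(P)+np.array(pic["tvec"])
    return np.array([pic["cx"]+f*q[0]/q[2],pic["cy"]+f*q[1]/q[2]])
E
python3 - <<'E'
from h import *
o=observe();print(o["t"],o["eef_pos"],o["tcp_rot"],o["width"],nose_length)
ims=[]
names="case lid flap lid_hinge flap_hinge lid_face flap_face figure_mid small_figure_mid bottle_mid cap_center marker_mid tool_cup_mid knife_mid".split()
for c in("scene","top"):
    p=capture(c);ims.append(p["color"])
    print(c,"cam",w_from(p,[0,0,0]).round(3))
    for n in names:
        try:
            for m in mark_of(p,n)[:3]:
                w=w_from(p,m["at"]);print(n,round(m["p"],2),w.round(3),proj(p,w).round())
        except Exception as e: print(n,e)
    cv2.imwrite(f"pics/{c}0.png",p["color"][:,:,::-1])
E
```

```text
0.0 [0.28049159 0.58539256 0.2548647 ] [-0.69578183 -3.06312222  0.00408926] 0.08573161758604765 0.025
scene cam [1.279 0.44  1.269]
case 0.61 [ 0.556  0.069 -0.001] [259. 199.]
lid it knows: bottle_mid, cap_center, case, figure_mid, flap_face, flap_hinge, knife_mid, lid_face, lid_hinge, marker_mid, small_figure_mid, tool_cup_mid
flap it knows: bottle_mid, cap_center, case, figure_mid, flap_face, flap_hinge, knife_mid, lid_face, lid_hinge, marker_mid, small_figure_mid, tool_cup_mid
flap_hinge 0.84 [ 0.548 -0.017  0.059] [239. 179.]
lid_face 0.63 [0.566 0.175 0.193] [287. 182.]
flap_face 0.91 [ 0.545 -0.012  0.118] [240. 169.]
figure_mid 0.7 [0.761 0.153 0.083] [252. 243.]
small_figure_mid 0.79 [0.639 0.4   0.05 ] [337. 251.]
small_figure_mid 0.6 [ 0.735 -0.042  0.098] [204. 209.]
bottle_mid 0.93 [ 0.84  -0.116  0.101] [167. 224.]
bottle_mid 0.72 [ 0.74  -0.042  0.101] [203. 210.]
bottle_mid 0.72 [ 0.849 -0.014  0.1  ] [192. 240.]
cap_center 0.51 [0.751 0.251 0.01 ] [280. 264.]
cap_center 0.47 [ 0.545 -0.019  0.058] [239. 178.]
marker_mid 0.47 [ 0.675 -0.16   0.009] [188. 196.]
tool_c
[... 676 characters left out ...]

lid_face 0.57 [0.57  0.174 0.191] [195. 186.]
flap_face 0.9 [ 0.543 -0.013  0.117] [271. 204.]
flap_face 0.62 [0.758 0.156 0.077] [211. 127.]
figure_mid 0.86 [0.762 0.157 0.08 ] [210. 125.]
small_figure_mid 0.87 [0.638 0.4   0.052] [120. 169.]
bottle_mid 0.93 [ 0.835 -0.117  0.099] [311. 100.]
bottle_mid 0.9 [ 0.85  -0.016  0.101] [274.  94.]
bottle_mid 0.55 [ 0.734 -0.044  0.103] [284. 135.]
cap_center 0.51 [0.744 0.245 0.007] [182. 138.]
marker_mid 0.57 [ 0.671 -0.158  0.006] [321. 167.]
tool_cup_mid 0.87 [ 0.456 -0.24   0.046] [354. 243.]
tool_cup_mid 0.81 [ 0.388 -0.365  0.048] [401. 269.]
tool_cup_mid 0.66 [ 0.332 -0.249  0.044] [357. 290.]
knife_mid 0.6 [0.595 0.137 0.012] [217. 190.]
```

```bash
python3 - <<'E'
import cv2,numpy as np
a=cv2.imread("pics/scene0.png")[60:330,100:420];b=cv2.imread("pics/top0.png")[50:330,80:440]
a=cv2.resize(a,(640,540));cv2.imwrite("pics/a.png",a)
cv2.imwrite("pics/b.png",cv2.resize(b,(720,560)))
E
```

```text
(no output)
```

View pics/a.png

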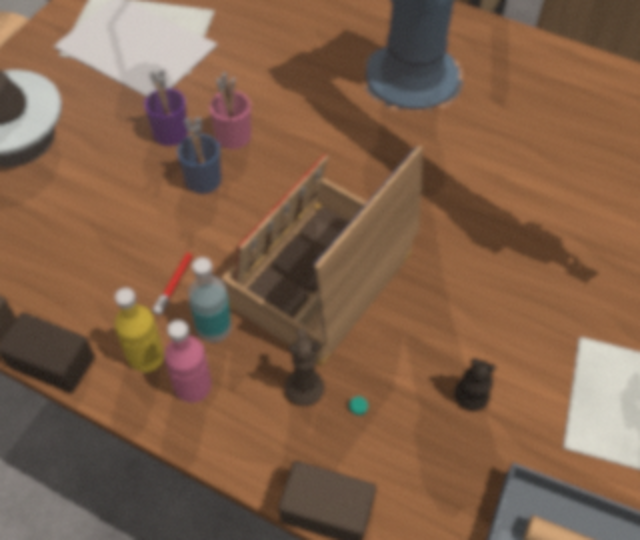

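View pics/b.png

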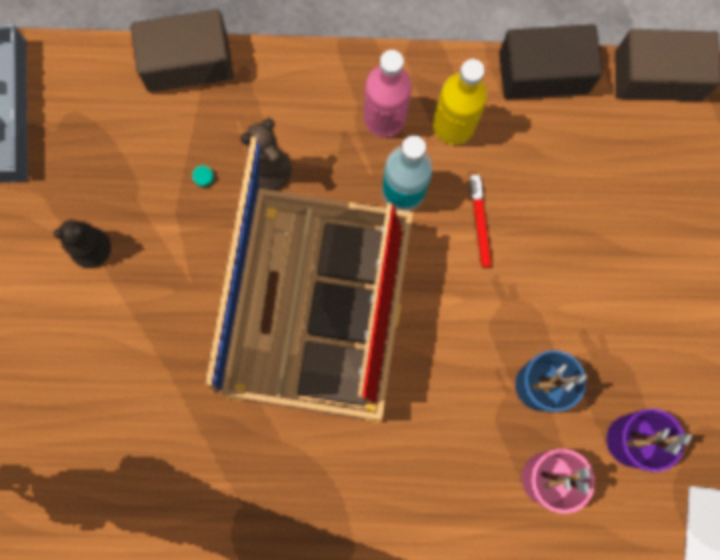

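The top picture shows the case at pixel (240,206). The lid is blue-lined and upright on its left, and the red flap is upright on its right at (271,204).

Possible mix-ups:
- **Bottles:** teal at (284,135) is the real one; pink at (274,94) and yellow at (311,100) are look-alikes.
- **Cups:** blue at (354,243) is the real one; purple at (401,269) and pink at (357,290) are look-alikes.
- **Flap:** there is only one red flap. The red marker at (321,167) is not it.

The case is centred at (0.556, 0.070) with yaw of about -7°. I'll start by raising the hand, turning it to line up with the case, and shutting the gripper.

```bash
cat >> h.py <<'E'
C=np.array([.556,.070]);yaw=np.arctan2(-.122,.9925)
def st():
    o=observe();d=np.array(o["eef_pos"]);c,s=np.cos(yaw),np.sin(yaw);e=d[:2]-C
    M=R.from_rotvec(o["tcp_rot"]).as_matrix()
    print("t",round(o["t"],2),"case XYZ mm",(1000*np.array([c*e[0]+s*e[1],-s*e[0]+c*e[1],d[2]])).round(1),"ytool deg",np.degrees(np.arctan2(M[1,1],M[0,1])).round(1),"z",M[:,2].round(3),"F",np.array(o["force"]).round(1),"w",round(o["width"],3))
E
python3 -m crank '0 0 -0.07 0 0 -0.05; 0 0 -0.07 0 0 -0.053; 0 0 -0.07 0 0 0; -0.034 -0.065 0 0 0 0; -0.034 -0.065 0 0 0 0' 0 20
python3 -c "from h import *;st()"
```

```text
t: 1.92
eef_pos: [0.3225, 0.4759, 0.4256]
tcp_rot: [0.19, 3.134, 0.004]
force: [0.2, -0.4, -0.3]
width: 0.0002
grip_force: 0.0
t 1.93 case XYZ mm [-281.3  374.4  425.6] ytool deg 83.0 z [ 0.002  0.002 -1.   ] F [ 0.2 -0.4 -0.3] w 0.0
```

```bash

python3 -m crank '-0.034 -0.066 0 0 0 0; -0.034 -0.066 0 0 0 0; -0.034 -0.066 0 0 0 0; -0.034 -0.066 0 0 0 0; -0.034 -0.066 0 0 0 0' >/dev/null
python3 -m crank '-0.034 -0.066 0 0 0 0; -0.034 -0.066 0 0 0 0; -0.034 -0.066 0 0 0 0; -0.034 -0.066 0 0 0 0; -0.034 -0.066 0 0 0 0' >/dev/null
python3 - <<'E'
from h import *
st()
p=capture("top");m=mark_of(p,"flap_face")[:2]
print([(x["p"],w_from(p,x["at"])) for x in m])
cv2.imwrite("pics/c.png",cv2.resize(p["color"][100:300,140:400,::-1],(780,600)))
E
```

```text
t 3.17 case XYZ mm [  -9.7 -155.3  424.7] ytool deg 83.0 z [ 0.001  0.001 -1.   ] F [-0.4  0.   0.6] w -0.0
[(0.71, array([ 0.5435438 , -0.0118169 ,  0.11698219]))]
```

View pics/c.png

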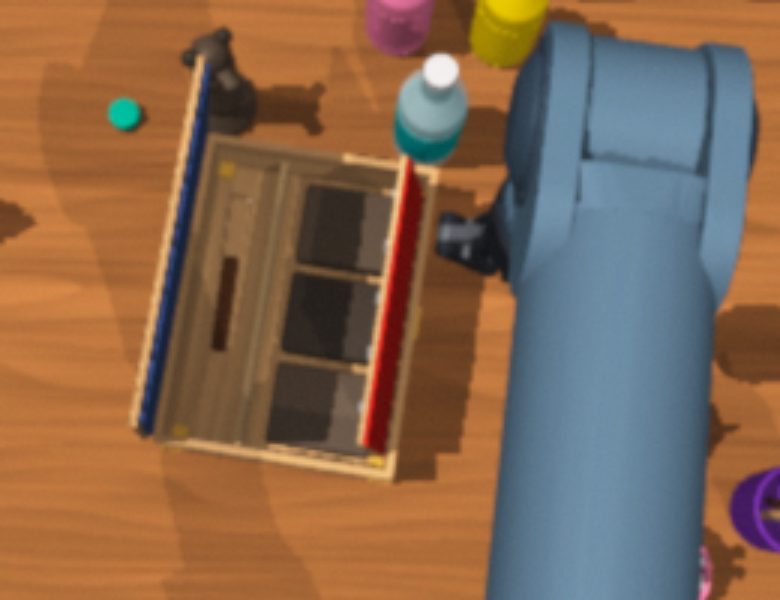

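```bash

python3 -m crank '0 0 0.064 0 0 0; 0 0 0.064 0 0 0; 0 0 0.064 0 0 0; 0 0 0.064 0 0 0; 0 0 0.065 0 0 0' >/dev/null
python3 -c "from h import *;st()"
python3 -m crank '0 0.022 0 0 0 0; 0 0.022 0 0 0 0; 0 0.018 0 0 0 0; 0 0.018 0 0 0 0; 0 0.015 0.003 0 0 0' >/dev/null
python3 -c "from h import *;st()"
```

```text
t 3.9 case XYZ mm [ -10.1 -152.6  166.3] ytool deg 83.0 z [ 0.001  0.001 -1.   ] F [ 0.3  0.7 -0.7] w -0.0
t 4.53 case XYZ mm [ -8.7 -76.8 166.7] ytool deg 83.0 z [ 0.004  0.    -1.   ] F [ 1.6 -1.1  2.6] w -0.0
```

```bash

python3 -m crank '0 0.0095 0.005 0 0 0; 0 0.0095 0.005 0 0 0; 0 0.0095 0.0065 0 0 0; 0 0.0095 0.0065 0 0 0; 0 0.008 0.008 0 0 0' >/dev/null
python3 -c "from h import *;st()"
python3 -m crank '0 0.008 0.008 0 0 0; 0 0.0062 0.0094 0 0 0; 0 0.0062 0.0094 0 0 0; 0 0.0041 0.0105 0 0 0; 0 0.0041 0.0105 0 0 0' >/dev/null
python3 - <<'E'
from h import *
st()
p=capture("top")
print([(x["p"],w_from(p,x["at"])) for x in mark_of(p,"flap_face")[:2]])
E
```

```text
t 5.15 case XYZ mm [-10.1 -39.9 139.8] ytool deg 83.0 z [-0.  0. -1.] F [ 0.3 -0.5  2.7] w -0.0
t 5.78 case XYZ mm [-10.2 -17.4 101.4] ytool deg 83.0 z [-0.  0. -1.] F [ 0.1 -0.2  2. ] w -0.0
[(0.68, array([0.5505847 , 0.04258614, 0.07299498])), (0.46, array([0.59558872, 0.13448611, 0.00908815]))]
```

Contact is steady at about 2–3 N. Now the rest of the way down.

```bash

python3 -m crank '0 0.002 0.007 0 0 0; 0 0.002 0.007 0 0 0; 0 0 0.005 0 0 0; 0 0 0.003 0 0 0; 0 0 0 0 0 0' >/dev/null
python3 -c "from h import *;st()"
```

```text
t 6.5 case XYZ mm [-10.4 -14.9  86. ] ytool deg 82.9 z [-0.002  0.001 -1.   ] F [-6.  -1.6 13.7] w 0.0
```

```bash

python3 -m crank '0 0 0.002 0 0 0; 0 0 0.001 0 0 0; 0 0 0 0 0 0; 0 0 0 0 0 0; 0 0 -0.005 0 0 0' 
python3 -m crank '0 0 -0.04 0 0 0; 0 0 -0.07 0 0 0; 0 0 -0.075 0 0 0; 0 0 -0.075 0 0 0; 0 0 -0.075 0 0 0' >/dev/null
python3 - <<'E'
from h import *
st()
p=capture("scene")
print([(x["p"],w_from(p,x["at"])) for x in mark_of(p,"flap_face")[:2]],[(x["p"],w_from(p,x["at"])) for x in mark_of(p,"lid_face")[:2]])
cv2.imwrite("pics/d.png",cv2.resize(p["color"][100:280,160:400,::-1],(800,600)))
E
```

```text
t: 7.12
eef_pos: [0.5448, 0.0567, 0.0873]
tcp_rot: [0.194, 3.134, 0.002]
force: [0.1, 0.1, 0.3]
width: 0.0001
grip_force: 0.0
t 7.75 case XYZ mm [-10.4 -14.5 355.6] ytool deg 82.9 z [ 0.     0.001 -1.   ] F [ 1.1  0.8 -0.3] w 0.0
[(0.79, array([0.55806151, 0.04916019, 0.06035794]))] [(0.7, array([0.56772648, 0.17585501, 0.19441908]))]
```

View pics/d.png

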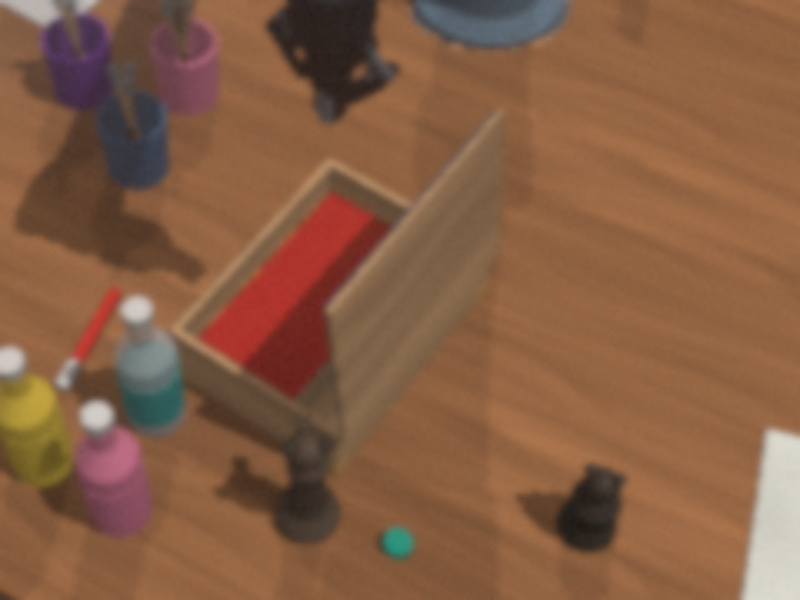

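The flap lies flat (face at z 0.060), the lid is still upright, and the figures have not moved. Next I go over the lid and down behind it.

```bash

python3 -m crank '0 0 -0.075 0 0 0; 0 0.06 0 0 0 0; 0 0.06 0 0 0 0; 0 0.06 0 0 0 0; 0 0.06 0 0 0 0' >/dev/null
python3 -c "from h import *;st()"
python3 -m crank '0 0 0.056 0 0 0; 0 0 0.056 0 0 0; 0 0 0.056 0 0 0; 0 -0.025 0 0 0 0; 0 -0.02 0 0 0 0' >/dev/null
python3 -c "from h import *;st()"
```

```text
t 8.53 case XYZ mm [-10.7 178.9 411.5] ytool deg 83.0 z [-0.003 -0.001 -1.   ] F [0.2 0.8 0.1] w 0.0
t 9.15 case XYZ mm [ -9.2 139.  280.2] ytool deg 82.8 z [ 0.001 -0.001 -1.   ] F [0.1 0.3 1.1] w 0.0
```

```bash

python3 -m crank '0 -0.012 0 0 0 0; 0 -0.012 0 0 0 0; 0 -0.01 0 0 0 0; 0 -0.0095 0.001 0 0 0; 0 -0.0095 0.001 0 0 0' >/dev/null
python3 -c "from h import *;st()"
python3 -m crank '0 -0.0095 0.001 0 0 0; 0 -0.0095 0.002 0 0 0; 0 -0.01 0.003 0 0 0; 0 -0.01 0.003 0 0 0; 0 -0.01 0.004 0 0 0' >/dev/null
python3 -c "from h import *;st();p=capture('scene');print([(x['p'],w_from(p,x['at'])) for x in mark_of(p,'lid_face')[:2]])"
```

```text
t 9.78 case XYZ mm [ -9.6 100.6 279.3] ytool deg 83.0 z [ 0.002  0.003 -1.   ] F [-0.   2.6  4.4] w 0.0
t 10.4 case XYZ mm [-10.1  58.9 267.3] ytool deg 82.9 z [-0. -0. -1.] F [0.8 1.8 2.9] w -0.0
[(0.84, array([0.56429928, 0.1432085 , 0.18750892]))]
```

```bash

python3 -m crank '0 -0.0092 0.004 0 0 0; 0 -0.0092 0.0045 0 0 0; 0 -0.0092 0.0045 0 0 0; 0 -0.0092 0.0045 0 0 0; 0 -0.0092 0.005 0 0 0' >/dev/null
python3 -c "from h import *;st()"
python3 -m crank '0 -0.008 0.007 0 0 0; 0 -0.008 0.007 0 0 0; 0 -0.008 0.007 0 0 0; 0 -0.008 0.007 0 0 0; 0 -0.0065 0.0085 0 0 0' >/dev/null
python3 -c "from h import *;st()"
python3 -m crank '0 -0.0065 0.0085 0 0 0; 0 -0.0065 0.0085 0 0 0; 0 -0.0065 0.0085 0 0 0; 0 -0.005 0.0095 0 0 0; 0 -0.005 0.0095 0 0 0' >/dev/null
python3 -c "from h import *;st();p=capture('scene');print([(x['p'],w_from(p,x['at'])) for x in mark_of(p,'lid_face')[:2]])"
```

```text
t 11.12 case XYZ mm [-10.5  22.9 248.8] ytool deg 83.0 z [-0.001  0.    -1.   ] F [-0.2  3.5 -0.3] w 0.0
t 11.75 case XYZ mm [ -9.8  -8.7 220.2] ytool deg 82.9 z [ 0.001 -0.001 -1.   ] F [-0.3 -0.1  3.2] w 0.0
t 12.38 case XYZ mm [ -9.9 -32.  184.3] ytool deg 82.9 z [ 0. -0. -1.] F [ 1.1 -0.4  3.4] w 0.0
[(0.96, array([0.55697921, 0.08805312, 0.14127084])), (0.64, array([0.55801388, 0.07204627, 0.00553901]))]
```

```bash

python3 -m crank '0 -0.005 0.0095 0 0 0; 0 -0.004 0.0095 0 0 0; 0 -0.003 0.01 0 0 0; 0 -0.003 0.01 0 0 0; 0 -0.002 0.01 0 0 0' >/dev/null
python3 -c "from h import *;st()"
python3 -m crank '0 -0.002 0.008 0 0 0; 0 -0.001 0.007 0 0 0; 0 0 0.006 0 0 0; 0 0 0.005 0 0 0; 0 0 0.003 0 0 0' >/dev/null
python3 -c "from h import *;st()"
```

```text
t 13.1 case XYZ mm [-10.5 -45.5 144.9] ytool deg 82.9 z [-0.001 -0.    -1.   ] F [-0.3 -0.1  2.6] w -0.0
t 13.72 case XYZ mm [ -9.9 -48.  122.3] ytool deg 82.9 z [ 0.    -0.001 -1.   ] F [-1.1 -1.8  2.3] w 0.0
```

```bash

python3 -m crank '0 0 0.002 0 0 0; 0 0 0.002 0 0 0; 0 0 0.001 0 0 0; 0 0 0.001 0 0 0; 0 0 0 0 0 0' >/dev/null
python3 -c "from h import *;st()"
```

```text
t 14.35 case XYZ mm [ -9.6 -47.7 120. ] ytool deg 82.9 z [-0.     0.001 -1.   ] F [-6.4 -1.2 15.8] w 0.0
```

```bash

python3 -m crank '0 0 0.002 0 0 0; 0 0 0 0 0 0; 0 0 0 0 0 0; 0 0 -0.004 0 0 0; 0 0 -0.006 0 0 0'
python3 -m crank '0 0 -0.04 0 0 0; 0 0 -0.07 0 0 0; 0 0 -0.075 0 0 0; 0 0 -0.07 0 0 0; 0 0 0 0 0 0' >/dev/null
python3 - <<'E'
from h import *
st()
p=capture("scene")
for n in "lid_face figure_mid small_figure_mid bottle_mid cap_center marker_mid tool_cup_mid".split():
    print(n,[(round(x["p"],2),w_from(p,x["at"]).round(3)) for x in mark_of(p,n)[:3]])
cv2.imwrite("pics/e.png",cv2.resize(p["color"][100:280,160:400,::-1],(800,600)))
E
```

```text
t: 14.98
eef_pos: [0.5402, 0.0249, 0.124]
tcp_rot: [0.192, 3.135, 0.001]
force: [0.1, -0.8, -0.5]
width: 0.0001
grip_force: 0.0
t 15.6 case XYZ mm [ -6.8 -46.5 333.5] ytool deg 83.0 z [ 0.011  0.003 -1.   ] F [-0.5  0.1 -0.4] w 0.0
lid_face [(0.86, array([0.553, 0.074, 0.101]))]
figure_mid [(0.83, array([0.762, 0.154, 0.081]))]
small_figure_mid [(0.75, array([0.639, 0.397, 0.045]))]
bottle_mid [(0.75, array([ 0.736, -0.041,  0.1  ])), (0.74, array([ 0.839, -0.114,  0.103])), (0.74, array([0.642, 0.397, 0.05 ]))]
cap_center [(0.57, array([0.748, 0.25 , 0.009]))]
marker_mid [(0.71, array([ 0.675, -0.162,  0.01 ]))]
tool_cup_mid [(0.97, array([ 0.395, -0.362,  0.043])), (0.91, array([ 0.464, -0.242,  0.05 ])), (0.81, array([ 0.334, -0.245,  0.045]))]
```

View pics/e.png

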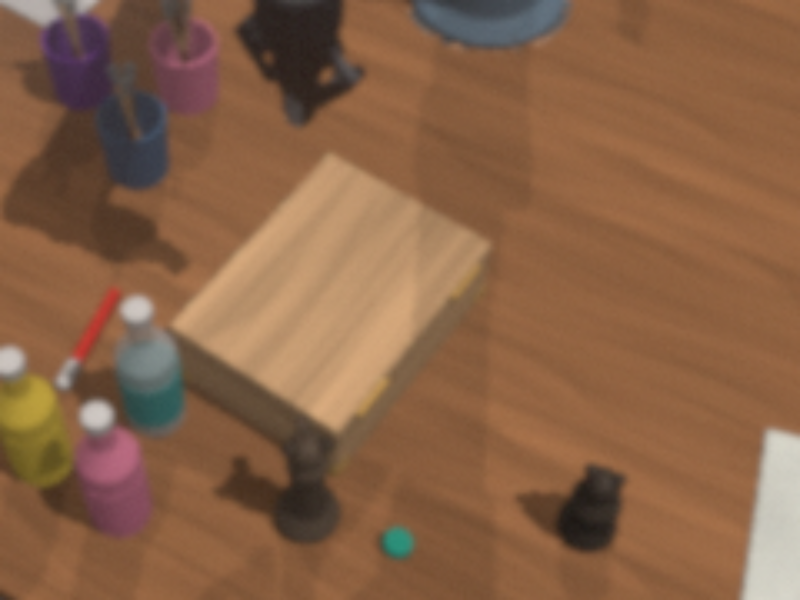

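The lid lies flat on the rim: the last press met a firm stop with the fingertips at 95 mm. Everything loose is where it started, and the hand is clear.

```bash
python3 -c "
from h import *
st();print(finish_job())"
```

```text
t 16.0 case XYZ mm [-11.  -47.5 326.3] ytool deg 82.9 z [-0.003 -0.001 -1.   ] F [-0.3 -0.6 -0.3] w 0.0
the job is handed in; nothing more can be done
None
```

I pushed the flap flat first, then pushed the lid over slowly until it was fully shut; no loose thing in view moved (the knife is hidden under the lid), the hand ended clear, and I handed the job in at 16 s.

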